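Square a flat-backed saucer in the drilling jig

ROBOT

A 7-joint arm with a two-finger parallel gripper is mounted at the origin on the work surface. World frame = base frame: x ahead of the robot, y to its left, z up, the work surface at z = 0. Lengths are in m, angles in rad, forces in N, time in s.
With the tool pointing down it reaches from about 0.425 to 1.025 m from the base axis. Payload 9.4 kg.
Tool frame: the origin (TCP) lies where the fingers leave the gripper's body, on its centre line; the fingertips stand 73 mm ahead of it and the grasp point (between the pads) lies ctrl.grip_point_offset ahead of it (ctrl.grip_point_offset is the distance from the TCP to the grasp point, in m); z points along the fingers, y is the direction in which the jaws open and shut (so a half turn about z gives the same grasp; the last joint's range is limited). The gripper opens to 85 mm and grips with 20 to 120 N. Pads are 22 mm wide; open, the fingers measure 114 mm over their backs; the gripper's body (76 mm by 85 mm) begins 54 mm behind the grasp point. The pads swing forward as they close: fully open they stand 13 mm farther back than shut.
Start: joints at [1.028, 0.599, -0.003, 1.599, 0.002, 0.943, -0.08], TCP at [0.326, -0.648, 0.304] pointing down, gripper open.
Joint ranges: [-2.57, 2.57], [-0.35, 1.97], [-1.29, 1.29], [0.11, 2.56], [-1.05, 4.19], [0.11, 1.86], [-2.63, 2.63]. Speed limits (rad/s): [2.22, 2.22, 3.01, 3.01, 3.14, 3.14, 3.14].

INTERFACE

Orientations are given as a unit quaternion [x, y, z, w].
In Python, from plant import ctrl gives the robot as it stands.
- The arm moves only by the tool carry_out, never from a script. Its argument "series" is a list that holds one entry, the list of rows, each a list of 7 numbers: the shift along the tool's x, y, z in m, then the turn, a rotation vector about the tool's x, y, z in rad, then the opening in per cent of the stroke, from 0 (shut) to 100 (fully open). In form: [[[tx, ty, tz, wx, wy, wz, hand], ...]]. A call has 1 to 20 rows; each row shifts and turns the pose as measured when the row begins, along the tool's axes as they then stand; what a row does not reach is not made up. A row lasts 1/8 s, in which the tool goes at most 62.5 mm and 10.7 degrees, less where a joint would pass 70% of its speed; a pose out of reach is approached as far as the arm can. A call is refused whole if a number of a shift passes 0.0625 or a number of a turn 0.188, either way. A call with a gripper value outside its range is refused whole. The fingers move at their own pace and stop on an object; "force" is the grip in N (left out, the last holds). Time passes only in rows, so rows that do not move let the fingers close. It gives the time, the measured TCP pose, the force and the opening at its end, in the units of the state.
- ctrl.read_state(): the state, without advancing time (a new reading comes with each control period).
- ctrl.capture(name): name is "scene" or "top" or "wrist"; returns a dict with "color" (480x640x3 uint8, red, green, blue), "fx", "fy", "cx", "cy" (pixels), "world_from_camera" (4x4, takes a point from camera to world coordinates); the wrist camera has in their place "T_tool_cam" (4x4, takes a point from camera to tool coordinates, whose origin is the TCP and whose axes are the flange's). Camera axes: x right, y down, z forward; pixel columns grow to the right and rows downward; lengths in m; the calibration is good to about 2 mm. A picture is of the moment at which its call begins: read the wrist's pose just before it. There is no depth.
- ctrl.hand_in(): hands the job in, once; it reports no verdict.
The state is a dict: "time_s": time; "qpos": joint angles; "qd": joint speeds; "joint_torque": joint torques, N m; "ee_pos": TCP position; "tcp_rot": TCP orientation; "wrist_force": force on the tool from outside, world axes, zero at the start; "wrist_torque": the same for the moment, N m; "grip_width": finger opening in m.
Only numpy, scipy, OpenCV 4.12 (cv2) and the standard library are available. Lean on these libraries where they do the work, as an engineer would, in place of code of your own. Each camera call takes 0.05 s, during which the arm holds its last target. There are 200 camera calls.

TASK

The flat-backed plant saucer lies askew in the drilling jig: push it round by its brass knob, sliding it on the board without lifting or tipping it, until its flat lies flush along the blue alignment bar. Bed it there with a steady push of about 8 newtons for a second, never pressing it on the bar with more than 20. Then swing the orange keeper all the way round behind it, gently and without forcing it against the saucer, leave the saucer flush with the bar, and do not disturb the other things.

Things in the scene. Friction and masses are not known exactly. Their poses are not given: they have to be found in the camera images.
- jig: plywood board 300 x 260 x 12 mm fixed to the table, anywhere and turned a little; origin at the centre of its underside, z up, its x axis points squarely towards the blue alignment bar (away from the robot), y to the left along the bar. Board top is 12 mm above the origin
- fence_face (a point): middle of the working face of the blue alignment bar, 10 mm above the board, at jig (105, 0) mm; the bar is slippery, fixed, 190 mm long along jig y, 14 mm deep, 22 mm high; its face looks to jig -x. Axes as the jig's
- post_top (a point): top centre of a fixed slippery blue post, 14 mm diameter, 18 mm high, standing on the board at jig (9.6, 65.3) mm; together with the bar it makes a corner in which the saucer's round rim can turn
- saucer_center (a point): centre of the loose stoneware saucer, half-way up, 10 mm above the board: a 130 mm disc with one 83 mm flat, 50 mm from the centre; 0.35 to 0.5 kg, rim 3 to 17 mm above the board. x points squarely out through the flat, z up. At the start x is turned 0.7 to 1.1 rad left (anticlockwise) of jig x. Flush: x along jig x, centre 50 mm from the bar (65 while the round rim rides on it)
- saucer_flat (a point): middle of the saucer's flat face, 50 mm from saucer_center along its x; axes as the saucer's
- saucer_knob (a point): centre of the upright brass knob on the saucer, 18 mm diameter, 16 mm tall (17 to 33 mm above the board), at 35 mm from saucer_center along the saucer's +y. Pushed in the clockwise direction it turns the saucer and works it into the corner; once the flat meets the bar, a push on the knob squarely to the bar beds it. Sliding takes 1 to 2 N
- keeper_pin (a point): centre of the upright steel pin on the orange keeper, 12 mm diameter, 24 mm tall, 15 to 39 mm above the board, 45 mm from the keeper's pivot. Pinch or push it to swing the keeper
- keeper_pivot (a point): point on the keeper's upright pivot axis, 39 mm above the underside of the jig, at jig (-32, -68) mm
- keeper (a joint): angle of the orange keeper (arm 65 mm long from its pivot, 16 mm wide, 2 to 15 mm above the board; about 1 N at the pin turns it, it stays where left). 0: points along jig -x, away from the bar; grows clockwise from above to its stop at 1.78 rad, pointing about to jig +y behind the saucer, clear of a flush one by 3 mm; one not home blocks it
- pot_grass: black plastic pot with grass, 80 mm wide, bystander; origin under its centre
- pot_stone: terracotta pot with a small bush, 76 mm wide, bystander; origin under its centre
- pot_moss: black plastic pot with a small bush, 72 mm wide, bystander; origin under its centre
- dish: white bowl 110 mm wide, 35 mm high, bystander; origin under its centre
- sprayer: spray bottle 72 mm wide, 175 mm tall, bystander; origin under its centre
- tea_bottle: green bottle 60 mm wide, 180 mm tall, bystander; origin under its centre
- wire_spool: copper wire spool 36 mm wide, 22 mm high, standing on the jig's near left corner, bystander; origin under its centre
- soil_brush: hand brush lying left, bystander
Not all that is in view belongs to the job. What is shaped like the part that bears saucer_center but green or pink is not meant.

How it is judged:
On the way, in this order (a step that is already met when the one before it is completed fails the run):
1. the saucer's flat is bedded flush on the bar (within 2 mm and 0.035 rad) under a steady push of 5 to 11 N for 0.8 s (angle between the x axis of saucer_center and the x axis of jig, either way round below 0.035 rad and x of saucer_flat in the frame of fence_face above -0.002 m and contact force between saucer and fence between 5 and 11 N), for 0.8 s.
2. the keeper is swung fully behind the saucer (value of joint keeper above 1.55 rad), for 0.2 s.
At the end, for the whole second after the job is handed in: the saucer rests flat on the board with its flat along the alignment bar (within 2 mm and 0.035 rad), and the keeper is closed behind it (joint above 1.55 rad of 1.78); the robot touches nothing (angle between the x axis of saucer_center and the x axis of jig, either way round below 0.035 rad and x of saucer_flat in the frame of fence_face above -0.002 m and value of joint keeper above 1.55 rad and angle between saucer_center's own z axis and vertical below 0.05 rad and linear speed of saucer below 0.01 m/s).
It fails at once if the saucer is pressed on the bar with more than 20 N (contact force between saucer and fence above 20 N).
It fails at once if the saucer is lifted or tipped (angle between saucer_center's own z axis and vertical above 0.12 rad or height (world z) of saucer_center above 0.032 m).
It fails at once if the keeper is forced against the saucer with more than 10 N (contact force between keeper and saucer above 10 N).
It fails at once if a bystander is moved by more than 20 mm (distance of any of pot_grass, pot_stone, pot_moss, dish, sprayer, tea_bottle, wire_spool, soil_brush from where it was at the start of the episode above 0.02 m).
It also fails if it takes over 72 s, if anything falls off the work surface, if the arm or the gripper's body presses on something with over 40 N, if the wrist force passes 120 N, or if a joint passes its speed limit or range.

## Working session

There is one attempt and no reset: what is moved stays moved. The work goes in short steps, Python scripts to look and compute and a tool call to move; the robot and the scene stay as the last step left them, time stands still between calls to the robot, and variables do not carry over. Pictures are saved under pics/ and viewed, about 8 in all and at most 12, crops included, and the job is handed in when it is done.

Besides the shell and the picture viewer there is one more tool, called after "Call:" by a JSON object that holds its "api" and its "payload", one argument or row to a line. carry_out: Moves the arm, as the interface text tells. Its arguments: {"type":"object","properties":{"series":{"type":"array","items":{"type":"array","items":{"type":"array","items":{"type":"number"}}}},"force":{"type":"number"}},"required":["series"]}

```bash
ls; mkdir -p pics
python3 - <<'E'
from plant import ctrl
import cv2
s=ctrl.read_state()
for k,v in s.items(): print(k,v)
print(ctrl.grip_point_offset)
for n in ("scene","top"):
    c=ctrl.capture(n); cv2.imwrite(f"pics/{n}0.png",c["color"][:,:,::-1]); print(n,c["fx"],c["fy"],c["cx"],c["cy"],c["world_from_camera"])
E
```

```text
pics
time_s 0.0
qpos [ 1.028285    0.60013297 -0.00253803  1.60014717  0.00177895  0.9429143
 -0.07980506]
qd [ 5.61512050e-04 -7.97339831e-04 -1.62025098e-03  3.27543437e-04
 -9.74764352e-04  4.29434489e-05 -4.18723529e-04]
joint_torque [-5.84915124e-04 -7.76457882e+01  1.56453364e+00 -2.58015454e+01
  1.23150580e-02  8.94355268e-03  9.03238060e-06]
ee_pos [ 0.32545977 -0.64742709  0.3030051 ]
tcp_rot [ 9.72995303e-01  2.30823527e-01 -2.48254956e-04 -7.60263628e-04]
wrist_force [ 0.24136215 -0.44003733 -0.240955  ]
wrist_torque [ 0.01095102  0.01241384 -0.05386114]
grip_width 0.08513921066631724
0.0539
scene 451.7114958309412 451.7114958309412 321.4417246842256 240.38671467032492 [[-0.44346092  0.65584512 -0.61090882  1.19706513]
 [ 0.89628624  0.32727372 -0.29927061  0.40666805]
 [ 0.00365923 -0.68026398 -0.73295806  0.89462606]
 [ 0.          0.          0.          1.        ]]
top 492.92831549002716 492.92831549002716 323.0982610321476 245.13156337174087 [[ 2.46878895e-04 -9.92864430e-01  1.19248323e-01  3.34636050e-01]
 [-9.99939912e-01 -1.55200912e-03 -1.08518976e-02  8.93276227e-02]
 [ 1.09595376e-02 -1.19238478e-01 -9.92805154e-01  1.25182682e+00]
 [ 0.00000000e+00  0.00000000e+00  0.00000000e+00  1.00000000e+00]]
```

View pics/top0.png

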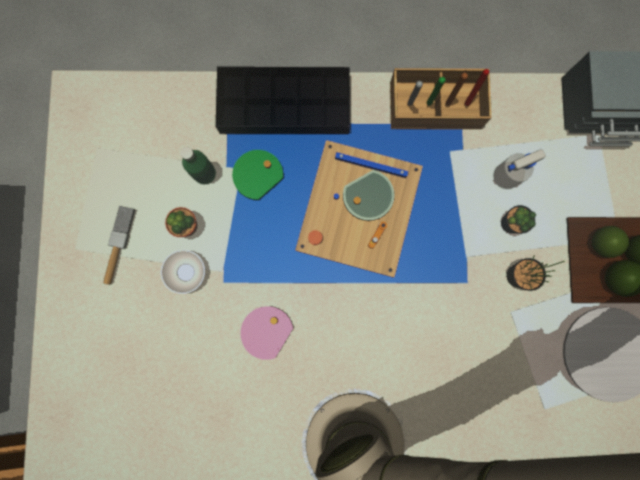

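View pics/scene0.png

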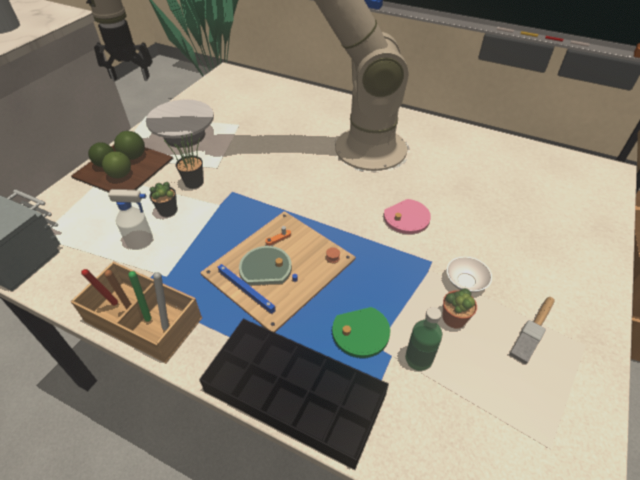

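The top view shows the jig around pixel (360,208), the grey saucer at about (368,196) with its knob at (357,200), the bar at (335-407,155-174), the post at (336,197) and the keeper at (376,236). Next I take an enlarged crop.

```bash
cat > h.py <<'E'
import numpy as np, cv2
from scipy.optimize import least_squares
from scipy.spatial.transform import Rotation as R
from plant import ctrl
def cam(c):
    if "world_from_camera" in c: T=c["world_from_camera"]
    return T
def ray(c,T,u,v,z):
    d=T[:3,:3]@np.array([(u-c["cx"])/c["fx"],(v-c["cy"])/c["fy"],1]); o=T[:3,3]
    return o+d*(z-o[2])/d[2]
def proj(c,T,P):
    p=(np.atleast_2d(P)-T[:3,3])@T[:3,:3]
    return np.c_[c["fx"]*p[:,0]/p[:,2]+c["cx"],c["fy"]*p[:,1]/p[:,2]+c["cy"]]
def crop(im,x0,y0,x1,y1,s,name):
    cv2.imwrite("pics/"+name,cv2.resize(im[y0:y1,x0:x1,::-1],None,fx=s,fy=s,interpolation=cv2.INTER_CUBIC))
E
python3 - <<'E'
from h import *
c=ctrl.capture("top"); crop(c["color"],290,135,430,285,4,"top1.png")
E
```

```text
(no output)
```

View pics/top1.png

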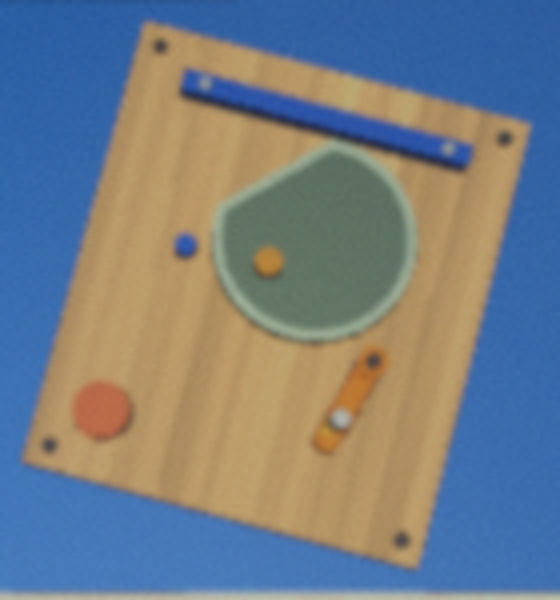

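Crop (4x, offset 290,135): board corners (148,22), (531,124), (418,568), (23,461); post (186,245); knob top (269,262); flat corners (336,143), (220,208); saucer centre about (314,241); pivot (373,360); pin (341,418).

Run:
```python
from h import *
c=ctrl.capture("top");T=cam(c)
px=lambda x,y:(290+(x+.5)/4-.5,135+(y+.5)/4-.5)
cor=np.array([px(148,22),px(531,124),px(418,568),px(23,461)]); J=np.array([[150,130],[150,-130],[-150,-130],[-150,130]])/1e3
# x forward, y left ; z 12
def tw(p,q,z): 
    a=p[2];q=np.atleast_2d(q);return np.c_[q@np.array([[np.cos(a),np.sin(a)],[-np.sin(a),np.cos(a)]])+p[:2],np.full(len(q),z)]
f=lambda p:(proj(c,T,tw(p,J[:,:],.012))-cor).ravel()
best=min((least_squares(f,[.45,0,a]) for a in (-.3,.3)),key=lambda r:r.cost)
p=best.x;print(p,best.fun)
inv=lambda w:np.array([[np.cos(p[2]),np.sin(p[2])],[-np.sin(p[2]),np.cos(p[2])]])@(w[:2]-p[:2])
for n,xy,z in [("post 9.6 65.3",(186,245),.030),("pivot -32 -68",(373,360),.030),("pin",(341,418),.051),("knob",(269,262),.045),("flatA",(336,143),.029),("flatB",(220,208),.029),("cen",(314.5,241),.029),("barNL",(182,95),.034),("barNR",(466,168),.012)]:
    w=ray(c,T,*px(*xy),z);print(n,w,inv(w)*1e3)
# second view: where do these land in the scene image
s=ctrl.capture("scene");S=cam(s)
print(proj(s,S,tw(p,J,.012)))
for n,xy,z in [("post",(186,245),.030),("pin",(341,418),.051),("knob",(269,262),.045)]: print(n,proj(s,S,ray(c,T,*px(*xy),z)))
crop(s["color"],195,205,365,335,4,"sc1.png")
```

```text
[ 0.58137973 -0.01795097 -0.26618513] [-0.51555402 -0.64406283  0.60235994 -0.22049593  0.32915458  0.59392794
 -0.41311251  0.19735466]
post 9.6 65.3 [0.60684718 0.04307307 0.03      ] [ 8.5179693  65.57414847]
pivot -32 -68 [ 0.53352244 -0.0742183   0.03      ] [-31.37054955 -66.87467442]
pin [ 0.49395315 -0.05118396  0.051     ] [-75.60550958 -55.06038355]
knob [ 0.59283357 -0.00812296  0.045     ] [ 8.46515996 12.49484537]
flatA [ 0.67356358 -0.05274157  0.029     ] [98.08902929 -9.31610156]
flatB [0.63104258 0.0214013  0.029     ] [37.56206492 51.03028858]
cen [ 0.60987017 -0.03835084  0.029     ] [ 32.85328656 -12.18692372]
barNL [0.7031622  0.04548589 0.034     ] [100.80621995  93.23792699]
barNR [ 0.66199951 -0.13851358  0.012     ] [109.49480319 -95.10930175]
[[271.12632473 330.77814108]
 [198.70556134 270.78713232]
 [283.31136872 209.52094828]
 [354.69769653 255.51753037]]
post [[293.87901422 274.00035582]]
pin [[282.69012036 226.24827866]]
knob [[278.16207646 258.9802558 ]]
```

View pics/sc1.png

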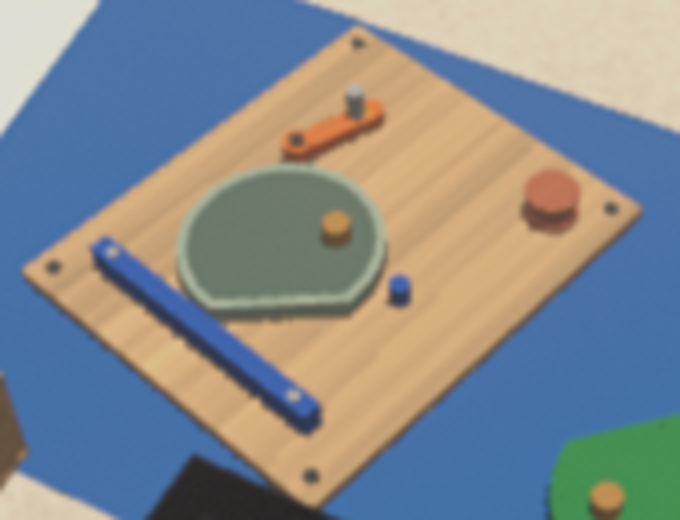

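The scene crop agrees with the top fix except for a nearly constant shift of about 1.3 px (3-4 mm). I'll settle that with the wrist camera.

```bash
cat >> h.py <<'E'
def yaw(r): x=R.from_quat(r).apply([1,0,0]); return np.arctan2(x[1],x[0])
def down(a): # tool down, tool x at world yaw a
    return R.from_matrix(np.array([[np.cos(a),np.sin(a),0],[np.sin(a),-np.cos(a),0],[0,0,-1]]))
def plan(tgt,a,n,hand):
    s=ctrl.read_state();p=np.array(s["ee_pos"]);r=R.from_quat(s["tcp_rot"]);rv=(r.inv()*down(a)).as_rotvec()/n
    d=(np.array(tgt)-p)/n
    for i in range(n):
        print("[%s,%g],"%(",".join("%.4f"%v for v in [*(r.inv().apply(d)),*rv]),hand)); r=r*R.from_rotvec(rv)
E
python3 - <<'E'
from h import *
plan([.54,-.03,.30],1.305,14,45)
c=ctrl.capture("wrist");print(c["T_tool_cam"],c["fx"],c["cx"],c["cy"])
E
```

```text
[0.0335,-0.0325,0.0003,-0.0001,-0.0000,-0.0599,45],
[0.0354,-0.0305,0.0003,-0.0001,-0.0000,-0.0599,45],
[0.0372,-0.0283,0.0003,-0.0001,-0.0000,-0.0599,45],
[0.0388,-0.0260,0.0003,-0.0001,-0.0000,-0.0599,45],
[0.0403,-0.0236,0.0003,-0.0001,-0.0000,-0.0599,45],
[0.0416,-0.0212,0.0003,-0.0001,-0.0000,-0.0599,45],
[0.0428,-0.0187,0.0003,-0.0001,-0.0000,-0.0599,45],
[0.0438,-0.0161,0.0003,-0.0001,-0.0000,-0.0599,45],
[0.0447,-0.0134,0.0003,-0.0001,-0.0000,-0.0599,45],
[0.0455,-0.0107,0.0003,-0.0001,-0.0000,-0.0599,45],
[0.0460,-0.0080,0.0003,-0.0001,-0.0000,-0.0599,45],
[0.0464,-0.0052,0.0002,-0.0001,-0.0000,-0.0599,45],
[0.0466,-0.0024,0.0002,-0.0001,-0.0000,-0.0599,45],
[0.0467,0.0004,0.0002,-0.0001,-0.0000,-0.0599,45],
[[-6.86734455e-05 -9.61651160e-01 -2.74275485e-01  6.96789830e-02]
 [ 9.99999952e-01 -1.49146969e-04  2.72550476e-04  3.27079999e-04]
 [-3.03005839e-04 -2.74275453e-01  9.61651124e-01 -7.02068146e-02]
 [ 0.00000000e+00  0.00000000e+00  0.00000000e+00  1.00000000e+00]] 332.85597306396204 322.9419981193342 236.20169745180002
```

Call:
{"api": "carry_out", "payload": {
  "series": [
    [[0.0335,-0.0325,0,0,0,-0.06,45],[0.0354,-0.0305,0,0,0,-0.06,45],[0.0372,-0.0283,0,0,0,-0.06,45],[0.0388,-0.026,0,0,0,-0.06,45],[0.0403,-0.0236,0,0,0,-0.06,45],[0.0416,-0.0212,0,0,0,-0.06,45],[0.0428,-0.0187,0,0,0,-0.06,45],[0.0438,-0.0161,0,0,0,-0.06,45],[0.0447,-0.0134,0,0,0,-0.06,45],[0.0455,-0.0107,0,0,0,-0.06,45],[0.046,-0.008,0,0,0,-0.06,45],[0.0464,-0.0052,0,0,0,-0.06,45],[0.0466,-0.0024,0,0,0,-0.06,45],[0.0467,0,0,0,0,-0.06,45],[0,0,0,0,0,0,45],[0,0,0,0,0,0,45]]
  ],
  "force": 20
}}

```text
time_s: 2.3
ee_pos: [0.5389, -0.0092, 0.3037]
tcp_rot: [0.786, 0.618, 0.001, 0.002]
wrist_force: [0.1, -1.1, 0.9]
grip_width: 0.0382
```

Run:
```python
from h import *
s=ctrl.read_state();print(s["ee_pos"],yaw(s["tcp_rot"]),s["grip_width"],s["wrist_force"],s["time_s"])
c=ctrl.capture("wrist");np.savez("w1.npz",pos=s["ee_pos"],rot=s["tcp_rot"],**c)
cv2.imwrite("pics/w1.png",c["color"][:,:,::-1])
```

```text
[ 0.53891617 -0.00916712  0.30374659] 1.331824380558654 0.038192684171620236 [ 0.0804037  -1.06046262  0.86226327] 2.3
```

View pics/w1.png

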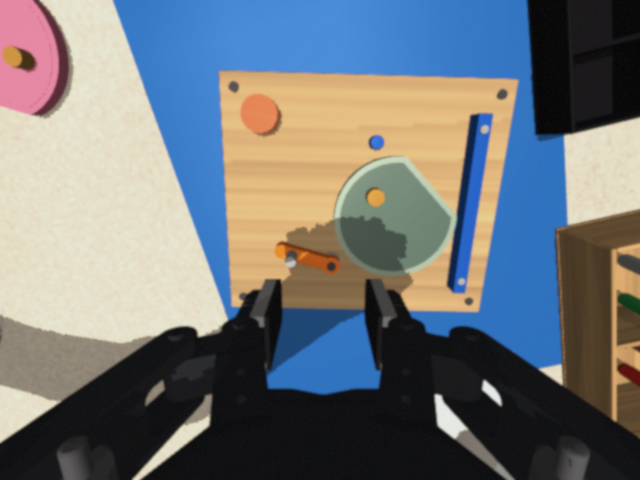

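The wrist view shows board corners (220,71), (518,80), (480,312), (231,307), post (376.5,142), knob (375.5,197), pin top (291,258) and pivot (333,267).

```bash
cat > fit.py <<'E'
from h import *
c=np.load("w1.npz");A=np.eye(4);A[:3,:3]=R.from_quat(c["rot"]).as_matrix();A[:3,3]=c["pos"];T=A@c["T_tool_cam"]
tw=lambda p,q,z:np.c_[np.atleast_2d(q)@np.array([[np.cos(p[2]),np.sin(p[2])],[-np.sin(p[2]),np.cos(p[2])]])+p[:2],np.full(len(np.atleast_2d(q)),z)]
J=np.array([[-150,130],[150,130],[150,-130],[-150,-130]])/1e3
cor=np.array([[220,71],[518,80],[480,312],[231,307.]])
r=least_squares(lambda p:(proj(c,T,tw(p,J,.012))-cor).ravel(),[.58,-.02,-.27]);p=r.x;print(p,r.fun.round(1))
inv=lambda w:tw([0,0,-p[2]],w[:2]-p[:2],0)[0,:2]
for n,xy,z in [("post 9.6 65.3",(376.5,142),.030),("pivot -32 -68",(333,267),.030),("pin",(291,258),.051),("knob",(375.5,197),.045),("flatA",(455,218),.029),("flatB",(404,157),.029)]:
    w=ray(c,T,*xy,z);print(n,w.round(4),(inv(w)*1e3).round(1))
E
python3 fit.py
```

```text
[ 0.58343724 -0.01769374 -0.26500776] [-1.5 -0.4  1.7 -0.5 -0.7  0.9  0.5  0.8]
post 9.6 65.3 [0.6086 0.0441 0.03  ] [ 8.1 66.2]
pivot -32 -68 [ 0.5362 -0.0749  0.03  ] [-30.6 -67.6]
pin [ 0.4977 -0.0469  0.051 ] [-75.1 -50.6]
knob [ 0.5951 -0.0068  0.045 ] [ 8.4 13.6]
flatA [ 0.6749 -0.0521  0.029 ] [97.3 -9.3]
flatB [0.633  0.0232 0.029 ] [37.1 52.4]
```

Top and wrist fixes agree within 2 mm. Jig is at about (0.583,-0.0175), yaw -0.2655, the knob at (0.595,-0.007), saucer angle about 0.79, keeper about 0.33.

Run:
```python
from h import *
plan([.595,-.007,.125],1.305,5,45)
```

```text
[0.0031,0.0106,0.0358,0.0011,0.0001,0.0053,45],
[0.0031,0.0106,0.0358,0.0011,0.0001,0.0053,45],
[0.0032,0.0106,0.0358,0.0011,0.0001,0.0053,45],
[0.0032,0.0107,0.0358,0.0011,0.0001,0.0053,45],
[0.0033,0.0107,0.0358,0.0011,0.0001,0.0053,45],
```

Call:
{"api": "carry_out", "payload": {
  "series": [
    [[0.008,0.0265,0.02,0.0027,0,0.013,45],[0.008,0.0265,0.02,0.0027,0,0.013,45],[0,0,0.045,0,0,0,45],[0,0,0.045,0,0,0,45],[0,0,0.03,0,0,0,45],[0,0,0,0,0,0,45],[0,0,0,0,0,0,45]]
  ]
}}

```text
time_s: 3.22
ee_pos: [0.5964, -0.0176, 0.1419]
tcp_rot: [0.8, 0.601, -0.0, 0.003]
wrist_force: [0.6, 0.1, -0.4]
grip_width: 0.0384
```

Run:
```python
from h import *
s=ctrl.read_state();print(s["ee_pos"],yaw(s["tcp_rot"]),s["grip_width"],s["wrist_force"],s["time_s"])
plan([.595,-.007,.104],1.305,1,45)
```

```text
[ 0.59636482 -0.01759198  0.14194126] 1.28863362824154 0.038409223904792816 [ 0.64500157  0.08361267 -0.4448447 ] 3.225
[0.0099,-0.0044,0.0379,0.0046,0.0039,-0.0164,45],
```

Call:
{"api": "carry_out", "payload": {
  "series": [
    [[0.0095,-0.004,0.004,0.004,0.003,-0.015,45],[0,0,0.01,0,0,0,45],[0,0,0.008,0,0,0,45],[0,0,0.006,0,0,0,45],[0,0,0,0,0,0,45],[0,0,0,0,0,0,45]]
  ]
}}

```text
time_s: 3.98
ee_pos: [0.5964, -0.007, 0.1151]
tcp_rot: [0.795, 0.607, 0.002, 0.002]
wrist_force: [-0.9, -0.5, 0.4]
grip_width: 0.0386
```

Run:
```python
from h import *
s=ctrl.read_state();print(s["ee_pos"],yaw(s["tcp_rot"]),s["grip_width"],s["wrist_force"],s["time_s"])
plan([.595,-.007,.104],1.305,1,45)
c=ctrl.capture("wrist");crop(c["color"],200,100,520,340,2.5,"w2.png")
```

```text
[ 0.59641875 -0.00696142  0.11514019] 1.3040776545127952 0.03857780464774288 [-0.89944358 -0.5048763   0.35200745] 3.975
[-0.0004,-0.0014,0.0111,0.0048,-0.0006,-0.0009,45],
```

View pics/w2.png

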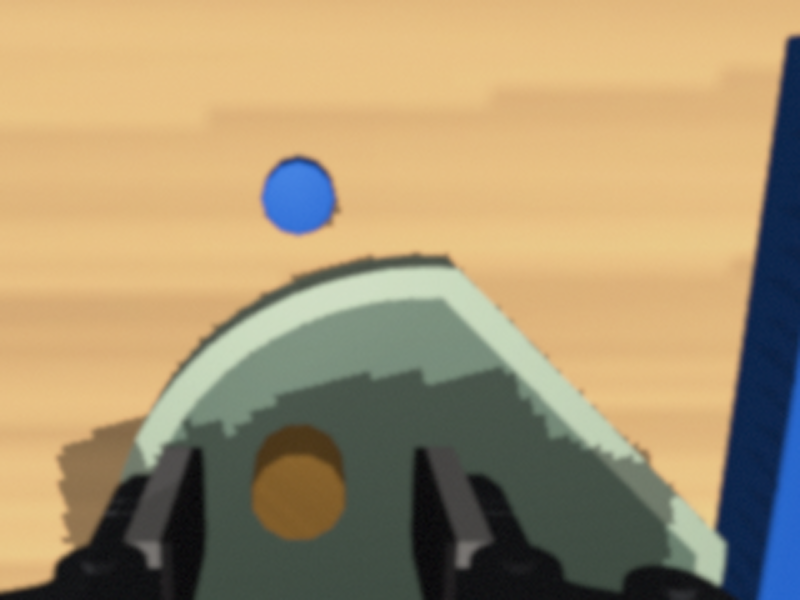

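The wrist crop shows the knob between the pads (x 250-345, pads at 200 and 415). I go 10 mm lower, watching the force.

Call:
{"api": "carry_out", "payload": {
  "series": [
    [[0,-0.001,0.004,0.002,0,0,45],[0,0,0.004,0,0,0,45],[0,0,0.0025,0,0,0,45],[0,0,0,0,0,0,45]]
  ]
}}

```text
time_s: 4.53
ee_pos: [0.5955, -0.0068, 0.1041]
tcp_rot: [0.795, 0.607, 0.001, 0.001]
wrist_force: [-0.7, 0.1, -0.1]
grip_width: 0.0384
```

Call:
{"api": "carry_out", "payload": {
  "series": [
    [[0.002,0.005,0,0,0,0,45],[0.002,0.004,0,0,0,0,45],[0.002,0.003,0,0,0,0,45],[0.002,0.003,0,0,0,0,45],[0.002,0.003,0,0,0,0,45],[0.002,0.003,0,0,0,0,45]]
  ]
}}

```text
time_s: 5.28
ee_pos: [0.6192, -0.0003, 0.1042]
tcp_rot: [0.795, 0.607, 0.0, 0.0]
wrist_force: [-4.4, 2.2, 2.5]
grip_width: 0.0384
```

```bash
cat > st.py <<'E'
from h import *
P=np.array([.583,-.0175]);a=-.2655
s=ctrl.read_state();M=np.array([[np.cos(a),np.sin(a)],[-np.sin(a),np.cos(a)]])
print("t",s["time_s"],"jig tool mm",(M@(np.array(s["ee_pos"])[:2]-P)*1e3).round(1),"z",s["ee_pos"][2],"F jig",(M@s["wrist_force"][:2]).round(2),"Fz",s["wrist_force"][2],"yaw err",yaw(s["tcp_rot"])-1.305,s["grip_width"])
E
python3 st.py
```

```text
t 5.275 jig tool mm [30.4 26.1] z 0.10416025267079482 F jig [-4.86  0.97] Fz 2.5215316218572714 yaw err -0.0011309742302256787 0.03842166353437476
```

Call:
{"api": "carry_out", "payload": {
  "series": [
    [[0.001,0.002,0,0,0,0,45],[0.001,0.002,0,0,0,0,45],[0.001,0.002,0,0,0,0,45]]
  ]
}}

```text
time_s: 5.65
ee_pos: [0.6256, 0.0019, 0.1041]
tcp_rot: [0.795, 0.607, -0.0, -0.0]
wrist_force: [-1.9, 1.5, 0.9]
grip_width: 0.0386
```

```bash
python3 st.py
python3 - <<'E'
from h import *
c=ctrl.capture("top"); crop(c["color"],320,145,420,220,7,"top2.png")
E
```

```text
t 5.65 jig tool mm [36.  29.9] z 0.10414086080092727 F jig [-2.2   0.97] Fz 0.8830393666666585 yaw err -0.0003586219661517731 0.03862852007395763
```

View pics/top2.png

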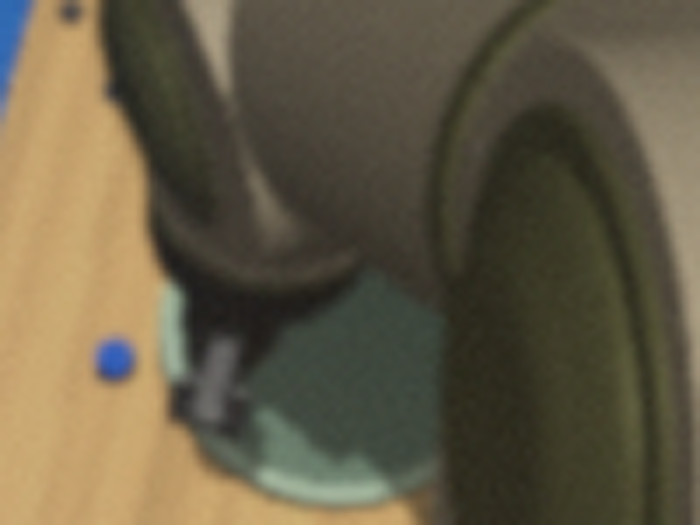

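The top view is blocked by the arm. The push force of about 2 N matches plain sliding, so I continue.

Call:
{"api": "carry_out", "payload": {
  "series": [
    [[0.0005,0.002,0,0,0,0,45],[0.0005,0.002,0,0,0,0,45],[0.0005,0.002,0,0,0,0,45],[0.0005,0.002,0,0,0,0,45],[0.0005,0.002,0,0,0,0,45],[0.0005,0.002,0,0,0,0,45],[0.0005,0.002,0,0,0,0,45]]
  ]
}}

```text
time_s: 6.58
ee_pos: [0.6423, 0.0011, 0.1042]
tcp_rot: [0.795, 0.607, 0.001, 0.0]
wrist_force: [-2.3, 0.7, 0.9]
grip_width: 0.0385
```

```bash
python3 st.py
python3 - <<'E'
from h import *
c=ctrl.capture("wrist"); crop(c["color"],160,60,540,340,2,"w3.png")
E
```

```text
t 6.575 jig tool mm [52.3 33.5] z 0.10421978098932316 F jig [-2.4   0.11] Fz 0.8845320467881188 yaw err -0.0009693435852293764 0.03853579374723845
```

View pics/w3.png

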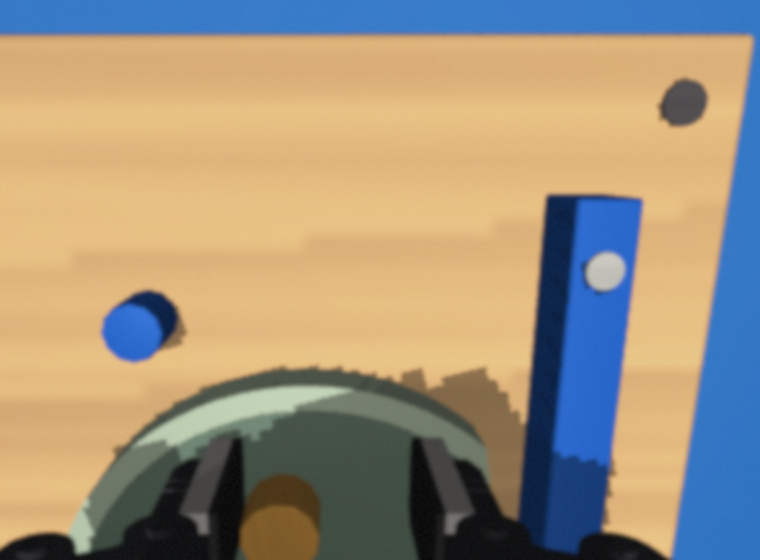

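The knob sits on the near pad and the flat (right edge about (485,450)) is nearly parallel to the bar, with roughly 13 mm still to go.

Call:
{"api": "carry_out", "payload": {
  "series": [
    [[0,0.002,0,0,0,0,45],[0,0.002,0,0,0,0,45],[0,0.0015,0,0,0,0,45],[0,0.001,0,0,0,0,45],[0,0.001,0,0,0,0,45]]
  ]
}}

```text
time_s: 7.25
ee_pos: [0.6504, -0.0009, 0.1043]
tcp_rot: [0.795, 0.607, 0.001, 0.001]
wrist_force: [-0.6, 1.6, 1.3]
grip_width: 0.0381
```

```bash
python3 st.py
```

```text
t 7.25 jig tool mm [60.7 33.7] z 0.10428846138806819 F jig [-0.99  1.35] Fz 1.282460816346705 yaw err -0.000888125637275472 0.038080461106372525
```

Call:
{"api": "carry_out", "payload": {
  "series": [
    [[0,0.0012,0,0,0,0,45],[0,0.0012,0,0,0,0,45],[0,0.0012,0,0,0,0,45]]
  ]
}}

```text
time_s: 7.62
ee_pos: [0.6541, -0.0019, 0.1043]
tcp_rot: [0.795, 0.607, 0.001, 0.001]
wrist_force: [-0.1, 0.6, 0.2]
grip_width: 0.0384
```

```bash
python3 st.py
```

```text
t 7.625 jig tool mm [64.5 33.7] z 0.10427660724928453 F jig [-0.24  0.57] Fz 0.24744672376256976 yaw err -0.0008516719036262277 0.03841143253432517
```

Call:
{"api": "carry_out", "payload": {
  "series": [
    [[0,0.001,0,0,0,0,45],[0,0.001,0,0,0,0,45]]
  ]
}}

```text
time_s: 7.88
ee_pos: [0.6546, -0.002, 0.104]
tcp_rot: [0.795, 0.607, -0.0, -0.001]
wrist_force: [-5.8, 1.9, 3.3]
grip_width: 0.0382
```

```bash
python3 st.py
python3 - <<'E'
from h import *
c=ctrl.capture("wrist"); crop(c["color"],160,60,540,340,2,"w4.png")
E
```

```text
t 7.875 jig tool mm [65.1 33.7] z 0.1040179736579859 F jig [-6.1   0.29] Fz 3.2912760093781426 yaw err -0.000666652422060432 0.03823198602887505
```

View pics/w4.png

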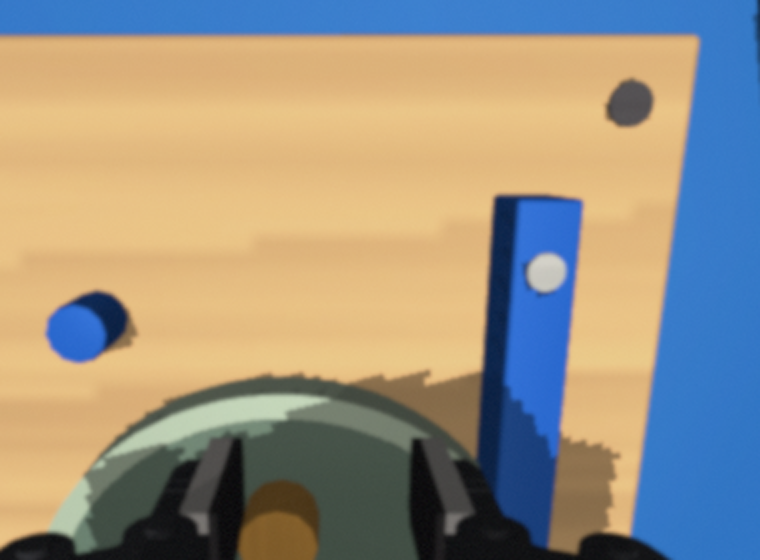

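Contact with the bar at tool x = 65.1, the predicted position for flush, with the wrist at 6 N. Now I hold, one row at a time at first.

Call:
{"api": "carry_out", "payload": {
  "series": [
    [[0,0.001,0,0,0,0,45]]
  ]
}}

```text
time_s: 8.05
ee_pos: [0.6547, -0.002, 0.104]
tcp_rot: [0.795, 0.607, -0.001, -0.001]
wrist_force: [-5.4, 1.9, 3.8]
grip_width: 0.0388
```

```bash
python3 st.py
```

```text
t 8.05 jig tool mm [65.1 33.8] z 0.1039784450824966 F jig [-5.71  0.37] Fz 3.7759947162925043 yaw err -0.0004086873136044389 0.03877495491744216
```

Call:
{"api": "carry_out", "payload": {
  "series": [
    [[0,0.0014,-0.0002,0,0,0,45],[0,0.0014,-0.0002,0,0,0,45]]
  ]
}}

```text
time_s: 8.3
ee_pos: [0.6551, -0.002, 0.104]
tcp_rot: [0.795, 0.607, -0.003, -0.003]
wrist_force: [-6.1, 3.1, 2.2]
grip_width: 0.0386
```

```bash
python3 st.py
```

```text
t 8.3 jig tool mm [65.5 33.8] z 0.10398155212319327 F jig [-6.74  1.43] Fz 2.224614839907241 yaw err 0.00019178265333086308 0.03862709515561151
```

Call:
{"api": "carry_out", "payload": {
  "series": [
    [[0,0.0017,-0.0002,0,0,0,45],[0,0.0017,-0.0002,0,0,0,45],[0,0.0017,-0.0002,0,0,0,45]]
  ]
}}

```text
time_s: 8.68
ee_pos: [0.6557, -0.002, 0.1037]
tcp_rot: [0.794, 0.608, -0.007, -0.006]
wrist_force: [-6.2, 2.9, 2.9]
grip_width: 0.0383
```

```bash
python3 st.py
```

```text
t 8.675 jig tool mm [66.1 34. ] z 0.10368636623588934 F jig [-6.74  1.18] Fz 2.869743280704305 yaw err 0.0012605175744520025 0.03832420186954506
```

```bash
cat >> st.py <<'E'
print("tilt rv to level",(R.from_quat(s["tcp_rot"]).inv()*down(1.305)).as_rotvec().round(4))
E
python3 st.py
```

```text
t 8.675 jig tool mm [66.1 34. ] z 0.10368636623588934 F jig [-6.74  1.18] Fz 2.869743280704305 yaw err 0.0012605175744520025 0.03832420186954506
tilt rv to level [-0.0177  0.004   0.0012]
```

Call:
{"api": "carry_out", "payload": {
  "series": [
    [[0,0.0015,-0.0002,-0.007,0.001,0,45],[0,0.0015,-0.0002,-0.007,0.001,0,45]]
  ]
}}

```text
time_s: 8.93
ee_pos: [0.6553, -0.0018, 0.1037]
tcp_rot: [0.794, 0.608, -0.005, -0.003]
wrist_force: [-7.9, 2.6, 6.4]
grip_width: 0.0385
```

```bash
python3 st.py
```

```text
t 8.925 jig tool mm [65.7 34.1] z 0.10370068305005276 F jig [-8.32  0.39] Fz 6.377655717191464 yaw err 0.0019387809052719973 0.03851010826999443
tilt rv to level [-0.0106  0.0039  0.0019]
```

Call:
{"api": "carry_out", "payload": {
  "series": [
    [[0,0.0016,-0.0007,-0.006,0.001,0,45],[0,0.0016,-0.0007,-0.006,0.001,0,45],[0,0.0016,-0.0007,-0.006,0.001,0,45]]
  ]
}}

```text
time_s: 9.3
ee_pos: [0.6548, -0.0018, 0.1042]
tcp_rot: [0.794, 0.608, -0.002, -0.0]
wrist_force: [-7.3, 2.6, -1.2]
grip_width: 0.0388
```

```bash
python3 st.py
```

```text
t 9.3 jig tool mm [65.2 34. ] z 0.10420470956313835 F jig [-7.75  0.63] Fz -1.2056482496325855 yaw err 0.0031241256439440424 0.03883802144996086
tilt rv to level [-0.0031  0.0036  0.0031]
```

Call:
{"api": "carry_out", "payload": {
  "series": [
    [[0,0.0017,-0.0002,-0.0045,0.001,0,45],[0,0.0017,-0.0002,-0.0045,0.001,0,45],[0,0.0017,-0.0002,-0.0045,0.001,0,45],[0,0.0017,-0.0002,-0.0045,0.001,0,45]]
  ]
}}

```text
time_s: 9.8
ee_pos: [0.6547, -0.0017, 0.104]
tcp_rot: [0.793, 0.609, -0.001, 0.001]
wrist_force: [-7.3, 2.6, 5.0]
grip_width: 0.0385
```

```bash
python3 st.py
```

```text
t 9.8 jig tool mm [65.  34.1] z 0.10401060081815094 F jig [-7.73  0.57] Fz 4.978468861379602 yaw err 0.004707401250374055 0.038523392363673005
tilt rv to level [0.0011 0.0034 0.0047]
```

Call:
{"api": "carry_out", "payload": {
  "series": [
    [[0,0.0019,-0.0004,-0.0045,0.001,0,45],[0,0.0019,-0.0004,-0.0045,0.001,0,45],[0,0.0019,-0.0004,-0.0045,0.001,0,45],[0,0.0019,-0.0004,-0.0045,0.001,0,45]]
  ]
}}

```text
time_s: 10.3
ee_pos: [0.6545, -0.0016, 0.1041]
tcp_rot: [0.793, 0.61, -0.0, 0.002]
wrist_force: [-9.3, 3.0, 4.0]
grip_width: 0.0388
```

```bash
python3 st.py
```

```text
t 10.3 jig tool mm [64.8 34.1] z 0.10413889958220277 F jig [-9.76  0.49] Fz 3.9582103190293703 yaw err 0.0064966105789785455 0.03876578023733518
tilt rv to level [0.0036 0.0034 0.0065]
```

Call:
{"api": "carry_out", "payload": {
  "series": [
    [[0,0.0018,-0.0004,-0.004,0.001,0,45],[0,0.0018,-0.0004,-0.004,0.001,0,45],[0,0.0018,-0.0004,-0.004,0.001,0,45],[0,0.0018,-0.0004,-0.004,0.001,0,45],[0,0.0018,-0.0004,-0.004,0.001,0,45]]
  ]
}}

```text
time_s: 10.92
ee_pos: [0.6543, -0.0016, 0.1042]
tcp_rot: [0.792, 0.611, 0.0, 0.003]
wrist_force: [-7.0, 3.3, 2.8]
grip_width: 0.0386
```

```bash
python3 st.py
```

```text
t 10.925 jig tool mm [64.6 34.1] z 0.1042052488515625 F jig [-7.66  1.35] Fz 2.783584955517236 yaw err 0.008557943620942199 0.038596781964253146
tilt rv to level [0.0053 0.0032 0.0086]
```

Call:
{"api": "carry_out", "payload": {
  "series": [
    [[0,0.0018,-0.0003,-0.004,0,0.002,45],[0,0.0018,-0.0003,-0.004,0,0.002,45],[0,0.0018,-0.0003,-0.004,0,0.002,45],[0,0.0018,-0.0003,-0.004,0,0.002,45],[0,0.0018,-0.0003,-0.004,0,0.002,45],[0,0.0018,-0.0003,-0.004,0,0.002,45],[0,0.0018,-0.0003,-0.004,0,0.002,45],[0,0.0018,-0.0003,-0.004,0,0.002,45]]
  ]
}}

```text
time_s: 11.92
ee_pos: [0.6543, -0.0013, 0.1041]
tcp_rot: [0.796, 0.605, -0.002, 0.007]
wrist_force: [-7.3, 2.4, 4.5]
grip_width: 0.0385
```

```bash
python3 st.py
```

```text
t 11.925 jig tool mm [64.5 34.4] z 0.10413874991897423 F jig [-7.72  0.43] Fz 4.487257451629792 yaw err -0.004466732495862269 0.0384549371938739
tilt rv to level [ 0.0088  0.0108 -0.0044]
```

Held at 7.7-9.8 N for 3 s. The tool also presses down about 4 N, which could feed board friction, so I hold once more with that unloaded.

Call:
{"api": "carry_out", "payload": {
  "series": [
    [[0,0.0018,-0.0009,-0.004,0,0,45],[0,0.0018,-0.0008,-0.004,-0.001,0,45],[0,0.0018,-0.0006,-0.004,-0.001,0,45]]
  ]
}}

```text
time_s: 12.3
ee_pos: [0.6543, -0.0011, 0.1045]
tcp_rot: [0.795, 0.606, -0.003, 0.009]
wrist_force: [-6.5, 2.9, 0.5]
grip_width: 0.0382
```

```bash
python3 st.py
```

```text
t 12.3 jig tool mm [64.5 34.6] z 0.10453847318152662 F jig [-7.05  1.07] Fz 0.5273142756974812 yaw err -0.0030658782241874682 0.038214568910436
tilt rv to level [ 0.0098  0.0154 -0.003 ]
```

Call:
{"api": "carry_out", "payload": {
  "series": [
    [[0,0.002,-0.0005,-0.004,0.001,0,45],[0,0.002,-0.0005,-0.004,0.001,0,45],[0,0.002,-0.0005,-0.004,0.001,0,45],[0,0.002,-0.0005,-0.004,0.001,0,45]]
  ]
}}

```text
time_s: 12.8
ee_pos: [0.6543, -0.0009, 0.1041]
tcp_rot: [0.795, 0.607, -0.003, 0.009]
wrist_force: [-7.9, 2.3, 2.9]
grip_width: 0.0384
```

```bash
python3 st.py
```

```text
t 12.8 jig tool mm [64.5 34.7] z 0.10414774493230022 F jig [-8.26  0.14] Fz 2.878260229474437 yaw err -0.0010795717071654387 0.03844737267571766
tilt rv to level [ 0.0096  0.0155 -0.001 ]
```

Call:
{"api": "carry_out", "payload": {
  "series": [
    [[0,0.002,-0.0006,-0.004,0.001,0,45],[0,0.002,-0.0006,-0.004,0.001,0,45],[0,0.002,-0.0006,-0.004,0.001,0,45],[0,0.002,-0.0006,-0.004,0.001,0,45],[0,0.002,-0.0006,-0.004,0.001,0,45],[0,0.002,-0.0006,-0.004,0.001,0,45],[0,0.002,-0.0006,-0.004,0.001,0,45],[0,0.002,-0.0006,-0.004,0.001,0,45]]
  ]
}}

```text
time_s: 13.8
ee_pos: [0.6543, -0.0008, 0.1042]
tcp_rot: [0.794, 0.608, -0.003, 0.008]
wrist_force: [-7.7, 3.0, 1.8]
grip_width: 0.0383
```

```bash
python3 st.py
```

```text
t 13.8 jig tool mm [64.5 34.8] z 0.10423902712767062 F jig [-8.25  0.82] Fz 1.7530037498568625 yaw err 0.0027729993068987824 0.03828159690371041
tilt rv to level [0.0092 0.0157 0.0028]
```

The bedding push stayed steady at 8.25 N for 1.5 s. I back off the knob, lift, and look.

Call:
{"api": "carry_out", "payload": {
  "series": [
    [[0,-0.003,-0.0003,0.004,0.003,0,45],[0,-0.004,-0.002,0.002,0.003,0,45],[0,0,-0.02,0.002,0.005,0,45],[0,0,-0.05,0,0.003,0,45],[0,-0.03,-0.06,0,0,0.1,30],[0,-0.04,-0.05,0,0,0.15,30],[0,-0.04,0,0,0,0.15,30],[0,-0.03,0,0,0,0.1,30],[0,0,0,0,0,0,30],[0,0,0,0,0,0,30]]
  ]
}}

```text
time_s: 15.05
ee_pos: [0.5274, 0.0612, 0.2966]
tcp_rot: [0.923, 0.385, 0.01, 0.002]
wrist_force: [-0.6, -1.4, -0.0]
grip_width: 0.0259
```

```bash
python3 st.py
python3 - <<'E'
from h import *
s=ctrl.read_state();print(s["ee_pos"],s["qpos"])
c=ctrl.capture("wrist");np.savez("w5.npz",pos=s["ee_pos"],rot=s["tcp_rot"],**c)
cv2.imwrite("pics/w5.png",cv2.resize(c["color"][:400,:,::-1],None,fx=1.25,fy=1.25,interpolation=cv2.INTER_CUBIC))
E
```

```text
t 15.05 jig tool mm [-74.3  61.4] z 0.2965832434572899 F jig [-0.19 -1.48] Fz -0.038217669367894155 yaw err -0.5142735271266397 0.025871908017792527
tilt rv to level [ 0.016  -0.0132 -0.5144]
[0.52740598 0.06120914 0.29658324] [-0.10797796  0.37582021 -0.15396541  2.05438864  0.09053892  0.69694934
 -1.09985163]
```

View pics/w5.png

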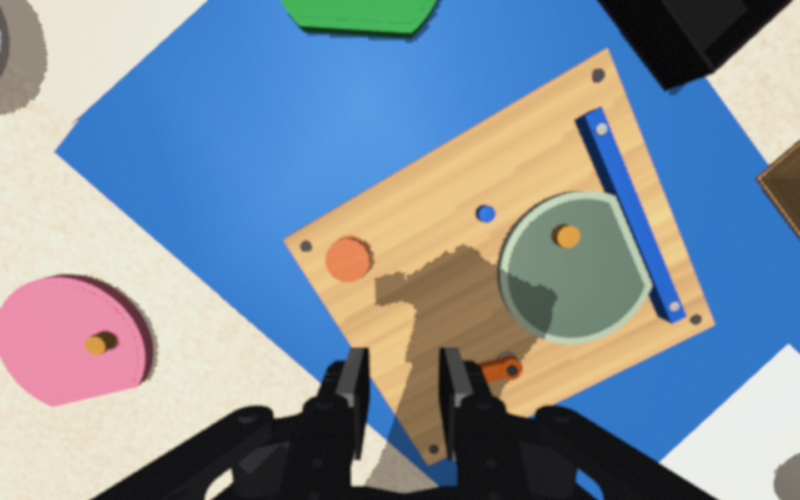

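The flat lies along the bar (corners at about (620,195) and (650,287) in the view). I check that numerically and plan the move to the keeper pin.

Run:
```python
from h import *
c=np.load("w5.npz");A=np.eye(4);A[:3,:3]=R.from_quat(c["rot"]).as_matrix();A[:3,3]=c["pos"];T=A@c["T_tool_cam"]
a=-.2655;M=np.array([[np.cos(a),np.sin(a)],[-np.sin(a),np.cos(a)]])
q=[]
for n,xy,z in [("post",(485.5,214),.03),("knob",(567,236),.045),("fA",(618,196),.029),("fB",(651,288),.029),("barL",(603,108),.034),("barR",(685,317),.034)]:
    w=M@(ray(c,T,xy[0]/1.25,xy[1]/1.25,z)[:2]-[.583,-.0175]);q.append(w);print(n,(w*1e3).round(1))
d=q[2]-q[3];e=q[4]-q[5];print(np.arctan2(*d)-np.arctan2(*e))
plan([.4965,-.0485,.20],2.3,9,30)
```

```text
post [ 8.2 66.6]
knob [53.7 22.6]
fA [106.8  26.8]
fB [102.8 -57.9]
barL [118.9  93.6]
barR [116.9 -93.7]
0.03697383421012445
[-0.0113,0.0060,0.0106,0.0024,-0.0005,-0.1677,30],
[-0.0121,0.0041,0.0106,0.0024,-0.0005,-0.1677,30],
[-0.0126,0.0020,0.0106,0.0024,-0.0005,-0.1677,30],
[-0.0128,-0.0001,0.0106,0.0024,-0.0005,-0.1677,30],
[-0.0126,-0.0022,0.0106,0.0024,-0.0005,-0.1677,30],
[-0.0120,-0.0042,0.0106,0.0024,-0.0005,-0.1677,30],
[-0.0111,-0.0062,0.0106,0.0024,-0.0005,-0.1677,30],
[-0.0100,-0.0079,0.0107,0.0024,-0.0005,-0.1677,30],
[-0.0085,-0.0094,0.0107,0.0024,-0.0005,-0.1677,30],
```

Call:
{"api": "carry_out", "payload": {
  "series": [
    [[-0.0113,0.006,0,0.002,-0.0005,-0.168,30],[-0.0121,0.0041,0,0.002,-0.0005,-0.168,30],[-0.0126,0.002,0,0.002,-0.0005,-0.168,30],[-0.0128,0,0.01,0.002,-0.0005,-0.168,30],[-0.0126,-0.0022,0.01,0.002,-0.0005,-0.168,30],[-0.012,-0.0042,0.015,0.002,-0.0005,-0.168,30],[-0.0111,-0.0062,0.015,0.002,-0.0005,-0.168,30],[-0.01,-0.0079,0.015,0.002,-0.0005,-0.168,30],[-0.0085,-0.0094,0.01,0.002,-0.0005,-0.168,30],[0,0,0,0,0,0,30],[0,0,0,0,0,0,30]]
  ]
}}

```text
time_s: 16.48
ee_pos: [0.5061, -0.061, 0.2175]
tcp_rot: [0.39, 0.921, 0.002, 0.002]
wrist_force: [-0.8, -0.7, 0.9]
grip_width: 0.0256
```

```bash
python3 st.py; python3 -c "
from h import *
plan([.4965,-.0485,.14],2.3,2,30)"
```

```text
t 16.475 jig tool mm [-62.8 -62.2] z 0.21751173271116858 F jig [-0.62 -0.86] Fz 0.8923680412000465 yaw err 1.03551732004062 0.025637775831825787
tilt rv to level [ 6.6000e-03 -8.0000e-04  1.0355e+00]
[0.0079,0.0007,0.0387,0.0030,0.0012,0.0203,30],
[0.0079,0.0006,0.0387,0.0030,0.0012,0.0203,30],
```

Call:
{"api": "carry_out", "payload": {
  "series": [
    [[0.0079,0.0007,0.02,0.003,0.001,0.02,30],[0.0075,0.0006,0.03,0.003,0.001,0.02,30],[0,0,0.025,0,0,0,30],[0,0,0,0,0,0,30],[0,0,0,0,0,0,30]]
  ]
}}

```text
time_s: 17.1
ee_pos: [0.5006, -0.0464, 0.1443]
tcp_rot: [0.414, 0.91, 0.001, 0.004]
wrist_force: [-0.4, 0.8, 0.8]
grip_width: 0.0256
```

```bash
python3 st.py
python3 - <<'E'
from h import *
plan([.4965,-.0485,.110],2.3,1,30)
c=ctrl.capture("wrist"); crop(c["color"],160,100,540,380,2,"w6.png")
E
```

```text
t 17.1 jig tool mm [-71.9 -49.6] z 0.14426047437551873 F jig [-0.62  0.7 ] Fz 0.8314207347304307 yaw err 0.9835591037564992 0.02556252617457478
tilt rv to level [0.008  0.0025 0.9836]
[0.0013,-0.0046,0.0342,0.0056,0.0058,-0.0114,30],
```

View pics/w6.png

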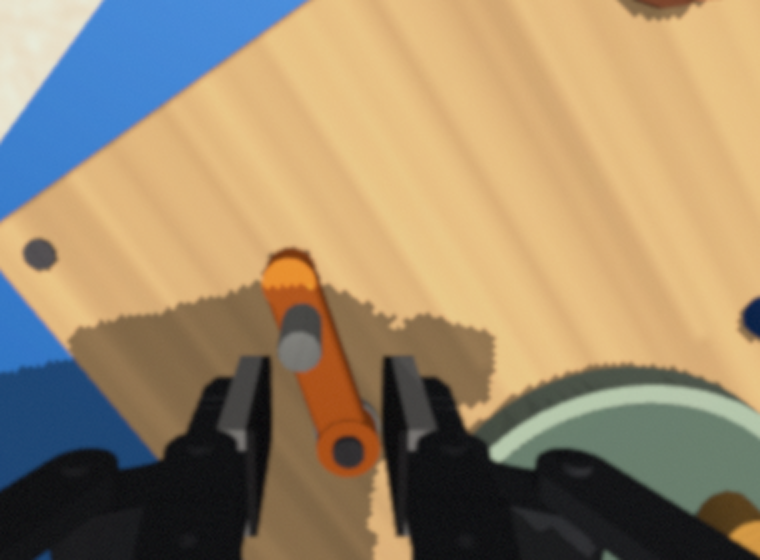

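The pin top is at crop (300,350), full pixel about (310,275), left of the jaw centre. I work out its position.

Run:
```python
from h import *
s=ctrl.read_state();c=ctrl.capture("wrist");A=np.eye(4);A[:3,:3]=R.from_quat(s["tcp_rot"]).as_matrix();A[:3,3]=s["ee_pos"];T=A@c["T_tool_cam"]
w=ray(c,T,160+300.5/2-.5,100+350.5/2-.5,.051);print(w)
v=ray(c,T,160+348/2-.5,100+452/2-.5,.030);print("pivot",v,np.hypot(*(w-v)[:2]))
plan([w[0],w[1],.110],2.3,1,30)
```

```text
[ 0.4951962  -0.05013954  0.051     ]
pivot [ 0.53390267 -0.07363743  0.03      ] 0.04528070045137464
[0.0012,-0.0065,0.0344,0.0061,0.0061,-0.0115,30],
```

Call:
{"api": "carry_out", "payload": {
  "series": [
    [[0.0012,-0.0065,0.004,0.006,0.006,-0.01,30],[0,0,0.015,0,0,0,30],[0,0,0.012,0,0,0,30],[0,0,0.004,0,0,0,30],[0,0,0,0,0,0,30]]
  ]
}}

```text
time_s: 17.82
ee_pos: [0.4947, -0.0519, 0.11]
tcp_rot: [0.41, 0.912, 0.0, 0.001]
wrist_force: [0.3, -0.0, -0.6]
grip_width: 0.0253
```

```bash
cat > arc.py <<'E'
from h import *
import sys
t1,y1,n=float(sys.argv[1]),float(sys.argv[2]),int(sys.argv[3])
pv=np.array([.5342,-.0743]);a=-.2655;s=ctrl.read_state();p=np.array(s["ee_pos"]);y0=yaw(s["tcp_rot"])
d=p[:2]-pv;t0=np.pi+a-np.arctan2(d[1],d[0]);t0=(t0+np.pi)%(2*np.pi)-np.pi;r0=np.hypot(*d);print("theta tool",t0,"r",r0,"yaw",y0,"z",p[2],"F",s["wrist_force"])
c=p.copy();r=R.from_quat(s["tcp_rot"])
for i in range(1,n+1):
    th=t0+(t1-t0)*i/n;rad=r0+(.045-r0)*min(1,i/3);b=np.pi+a-th
    q=np.array([*(pv+rad*np.array([np.cos(b),np.sin(b)])),.110]);rr=down(y0+(y1-y0)*i/n)
    print("[%s,30],"%",".join("%.4f"%v for v in [*r.inv().apply(q-c),*(r.inv()*rr).as_rotvec()]));c,r=q,rr
E
python3 st.py;python3 arc.py 1.0 1.9 8
```

```text
t 17.825 jig tool mm [-76.2 -56.4] z 0.10995543273766774 F jig [0.32 0.05] Fz -0.589868768697686 yaw err 0.9918887241253291 0.025270249014113795
tilt rv to level [0.0018 0.0013 0.9919]
theta tool 0.2506512835725201 r 0.045411167493994285 yaw 2.296888724125329 z 0.10995543273766774 F [ 0.32568326 -0.03242723 -0.58986877]
[0.0010,0.0041,-0.0000,0.0010,0.0019,0.0496,30],
[0.0009,0.0041,0.0000,0.0000,0.0000,0.0496,30],
[0.0007,0.0042,0.0000,0.0000,0.0000,0.0496,30],
[0.0006,0.0042,0.0000,0.0000,0.0000,0.0496,30],
[0.0004,0.0042,0.0000,0.0000,0.0000,0.0496,30],
[0.0003,0.0042,0.0000,0.0000,0.0000,0.0496,30],
[0.0001,0.0042,0.0000,0.0000,0.0000,0.0496,30],
[-0.0001,0.0042,0.0000,0.0000,0.0000,0.0496,30],
```

Call:
{"api": "carry_out", "payload": {
  "series": [
    [[0.001,0.0041,0,0.001,0.002,0.05,30],[0.0009,0.0041,0,0,0,0.05,30],[0.0007,0.0042,0,0,0,0.05,30],[0.0006,0.0042,0,0,0,0.05,30],[0.0004,0.0042,0,0,0,0.05,30],[0.0003,0.0042,0,0,0,0.05,30],[0.0001,0.0042,0,0,0,0.05,30],[0,0.0042,0,0,0,0.05,30]]
  ]
}}

```text
time_s: 18.82
ee_pos: [0.5209, -0.0298, 0.1103]
tcp_rot: [0.594, 0.804, -0.001, -0.001]
wrist_force: [-2.0, 1.2, 0.2]
grip_width: 0.0256
```

```bash
python3 arc.py 1.45 1.5 6
```

```text
theta tool 1.0151024503017032 r 0.0464159869969933 yaw 1.8692252494594783 z 0.11034345868187445 F [-2.01780636  1.22048111  0.21555468]
[-0.0006,0.0033,0.0003,-0.0030,-0.0008,0.0615,30],
[-0.0007,0.0033,0.0000,0.0000,0.0000,0.0615,30],
[-0.0007,0.0032,0.0000,0.0000,0.0000,0.0615,30],
[-0.0003,0.0033,0.0000,0.0000,0.0000,0.0615,30],
[-0.0003,0.0032,0.0000,0.0000,0.0000,0.0615,30],
[-0.0003,0.0032,0.0000,0.0000,0.0000,0.0615,30],
```

Call:
{"api": "carry_out", "payload": {
  "series": [
    [[-0.0006,0.0033,0,-0.003,0,0.06,30],[-0.0007,0.0033,0,0,0,0.06,30],[-0.0007,0.0032,0,0,0,0.06,30],[-0.0003,0.0033,0,0,0,0.06,30],[-0.0003,0.0032,0,0,0,0.06,30],[-0.0003,0.0032,0,0,0,0.06,30]]
  ]
}}

```text
time_s: 19.58
ee_pos: [0.5428, -0.0297, 0.1104]
tcp_rot: [0.737, 0.676, 0.001, 0.0]
wrist_force: [-1.2, 1.2, -0.5]
grip_width: 0.0256
```

```bash
python3 arc.py 1.82 1.25 6
```

```text
theta tool 1.4959837732943528 r 0.04542011113992582 yaw 1.48376866045226 z 0.11044231093660395 F [-1.16927934  1.1762091  -0.53774679]
[-0.0005,0.0024,0.0004,0.0013,-0.0015,0.0390,30],
[-0.0005,0.0024,0.0000,0.0000,0.0000,0.0390,30],
[-0.0005,0.0024,0.0000,0.0000,0.0000,0.0390,30],
[-0.0004,0.0024,0.0000,0.0000,0.0000,0.0390,30],
[-0.0005,0.0024,0.0000,0.0000,0.0000,0.0390,30],
[-0.0005,0.0024,0.0000,0.0000,0.0000,0.0390,30],
```

Call:
{"api": "carry_out", "payload": {
  "series": [
    [[-0.0005,0.0024,0,0,0,0.039,30],[-0.0005,0.0024,0,0,0,0.039,30],[-0.0005,0.0024,0,0,0,0.039,30],[-0.0004,0.0024,0,0,0,0.039,30],[-0.0005,0.0024,0,0,0,0.039,30]]
  ]
}}

```text
time_s: 20.2
ee_pos: [0.5554, -0.0342, 0.1106]
tcp_rot: [0.804, 0.595, 0.001, 0.0]
wrist_force: [-1.0, 1.6, -0.3]
grip_width: 0.0254
```

```bash
python3 arc.py 1.87 1.25 3
```

```text
theta tool 1.792225259969845 r 0.04534892137339111 yaw 1.2750548792135266 z 0.11056197019922426 F [-0.99790414  1.60063929 -0.2853402 ]
[-0.0004,0.0011,0.0006,0.0017,-0.0022,0.0083,30],
[-0.0004,0.0011,0.0000,0.0000,0.0000,0.0084,30],
[-0.0004,0.0011,0.0000,0.0000,0.0000,0.0084,30],
```

Call:
{"api": "carry_out", "payload": {
  "series": [
    [[-0.0004,0.0011,0,0,0,0.008,30],[-0.0004,0.0011,0,0,0,0.008,30],[-0.0004,0.0011,0,0,0,0.008,30],[0,0,0,0,0,0,30],[0,0,0,0,0,0,30]]
  ]
}}

```text
time_s: 20.82
ee_pos: [0.5588, -0.0368, 0.1107]
tcp_rot: [0.811, 0.585, 0.002, 0.0]
wrist_force: [-1.3, 1.0, 0.2]
grip_width: 0.0258
```

```bash
python3 arc.py 1.87 1.25 1; python3 st.py
```

```text
theta tool 1.8849347773385832 r 0.04486321114324067 yaw 1.2487662609337378 z 0.11065628016900309 F [-1.2815923   0.99038401  0.20418724]
[0.0002,-0.0006,0.0007,0.0024,-0.0023,-0.0012,30],
t 20.825 jig tool mm [-18.3 -24.9] z 0.11065628016900309 F jig [-1.5   0.62] Fz 0.20418723710421277 yaw err -0.05623373906626217 0.02584445309717522
tilt rv to level [ 0.0025 -0.0022 -0.0562]
```

The keeper estimate is 1.73 rad with 1.5 N at the pin. I back off, lift, and take the last check picture.

Call:
{"api": "carry_out", "payload": {
  "series": [
    [[0,-0.003,0,0,0,0,30],[0,-0.003,0,0,0,0,30],[0,0,-0.02,0,0,0,30],[0,0,-0.05,0,0,0,30],[-0.02,0,-0.05,0,0,0,30],[-0.04,0,-0.03,0,0,0,30],[-0.03,0,0,0,0,0,30],[0,0,0,0,0,0,30],[0,0,0,0,0,0,30],[0,0,0,0,0,0,30]]
  ]
}}

```text
time_s: 22.08
ee_pos: [0.5229, -0.1213, 0.2653]
tcp_rot: [0.811, 0.586, 0.002, 0.001]
wrist_force: [-0.9, -0.1, -0.3]
grip_width: 0.026
```

```bash
python3 st.py
python3 - <<'E'
from h import *
s=ctrl.read_state()
c=ctrl.capture("wrist");np.savez("w7.npz",pos=s["ee_pos"],rot=s["tcp_rot"],**c)
crop(c["color"],200,30,600,330,2,"w7.png")
E
```

```text
t 22.075 jig tool mm [ -30.8 -115.9] z 0.2652688090539617 F jig [-0.82 -0.28] Fz -0.3018739698943096 yaw err -0.05373763250749253 0.026027230446747065
tilt rv to level [ 0.0044 -0.0011 -0.0537]
```

View pics/w7.png

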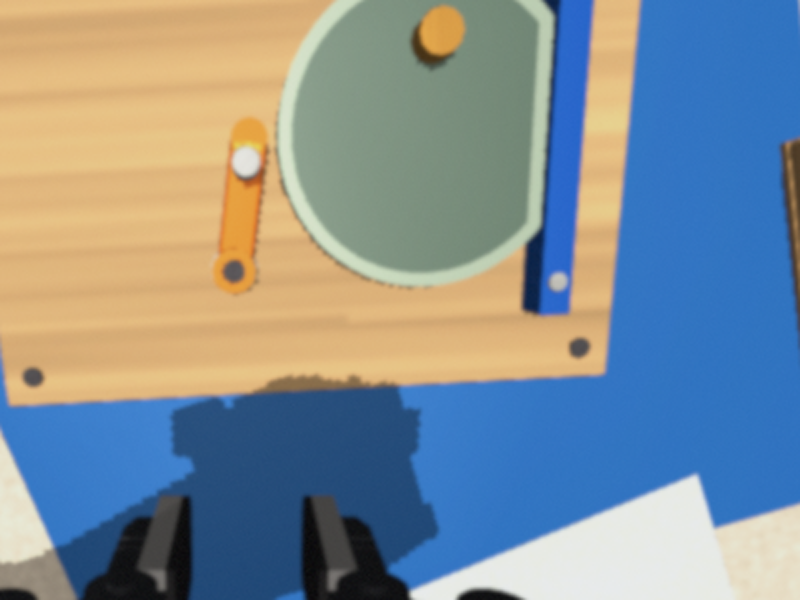

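The last view shows the flat edge (554,14)-(541,222) parallel to the bar face (557,15)-(540,312), with the keeper at (233,271)-(250,125) clear of the rim. I check the angles by number.

Run:
```python
from h import *
c=np.load("w7.npz");A=np.eye(4);A[:3,:3]=R.from_quat(c["rot"]).as_matrix();A[:3,3]=c["pos"];T=A@c["T_tool_cam"]
a=-.2655;M=np.array([[np.cos(a),np.sin(a)],[-np.sin(a),np.cos(a)]])
f=lambda x,y,z:M@(ray(c,T,200+x/2,30+y/2,z)[:2]-[.583,-.0175])*1e3
pv,pin,tip=f(233,271,.027),f(247,160,.051),f(250,120,.027);print(pv,pin,tip)
for q in(pin,tip): d=q-pv;print("keeper",np.arctan2(d[1],-d[0]))
fa,fb,b1,b2=f(554,14,.029),f(541,222,.029),f(557,15,.034),f(540,312,.034);print(fa,fb,b1,b2)
print("angle",np.arctan2(*(fa-fb))-np.arctan2(*(b1-b2)))
```

```text
[-32.55775573 -67.32187355] [-23.93219607 -22.44149437] [-21.52134293  -4.40798578]
keeper 1.7606711082601225
keeper 1.7444503875660273
[105.00212427  28.76842428] [105.17958171 -53.34588293] [104.08496555  27.11356576] [105.20157089 -92.57156057]
angle 0.007168154853493635
```

```bash
python3 -c "
from plant import ctrl
print(ctrl.hand_in())"
```

```text
the job is handed in; nothing more can be done
None
```

I turned the saucer by its knob until its flat lay on the bar, bedded it, swung the keeper closed behind it, lifted clear and handed the job in. The clock read about 22 s of the 72 s allowed. Hand-in reports no verdict, so these are my own last checks:

- **Bedding push:** the wrist read about 8.3 N at the start and end of the last 1.5 s. The readings before that ran from about 7 to 9.8 N over 3 s. I only saw the wrist force, not the force on the bar itself; board friction could make the bar force 1–2 N lower, which should still be inside 5–11 N.
- **Flush:** the last wrist picture put both ends of the flat at jig x = 105.0–105.2 mm, against 105 for the bar face. The angle to the bar was about 0.007 rad.
- **Keeper:** measured at about 1.75 rad of 1.78, with a visible gap to the saucer. The force at the pin was 1–2 N.
- **Bystanders:** the arm stayed clear of them, and I saw no unexpected forces.

**Disagreements:**
- A coarser picture, taken before the keeper was swung, gave 0.037 rad for the angle to the bar. Its error was about 0.02–0.03 rad, and the sharper last picture did not confirm it.
- The saucer came to rest about 12 mm to the right of where the post would have held it. That does not affect flushness.

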